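# Slacken the left-hand rotor nut of the centrifuge

## Task

The bench centrifuge's rotor is to come out for cleaning: back its winged rotor nut off by at least one full turn from where it sits tight. The nut has a left-hand thread, so mind which way you push its wings and do not tighten it any further. Leave the sample cups and the tube rack on the tray undisturbed, and take the hand away from the nut when you are done.

Things in the scene. Friction and masses are not known exactly. Their poses are not given: they have to be found in the camera images.
- nut (a joint): turn of the rotor nut, rad. 0 = tight, as found. LEFT-HAND thread: CLOCKWISE from above loosens, value grows (6.28 = one turn, rising 2 mm; a clip stops it at 12.57). Counter-clockwise tightens: negative, hard stop at -0.2. It drags with a steady 0.3 N m either way (9 N pushed at 35 mm from the axis) and stays where left. The rotor does not turn with it: its drive is locked.
- nut_centre (a point): on the nut's vertical axis at mid height of its wings, 209 mm above the work surface. Bright aluminium nut: hub radius 16 mm (foot flange 21 mm), top at 222 mm, dark stud end to 228 mm; two straight upright wings in one line, 96 mm over the tips, each 9 mm thick (11 at the tip), 22 mm high (198 to 220 mm above the work surface). x axis along the red-striped wing, z up.
- red_tip (a point): outer end of the wing that carries a red stripe along its top, at mid height, 48 mm from the nut's axis. When the nut is tight this stripe lines up with a red witness mark on the rotor disc below.
- plain_tip (a point): outer end of the other wing (no stripe), at mid height, 48 mm from the nut's axis.
- rotor: dark eight-place angle rotor in the chamber; fixed, at any yaw. Disc radius 100 mm, top 164 mm above the work surface; conical hub under the nut to 190 mm (radius 34 mm below, 23 mm on top); eight empty aluminium tube sleeves lean inward, mouths on a 74 mm radius, none above 182 mm. Red witness mark along its x axis. Origin on the nut's axis at the work surface, z up.
- centrifuge: white bench centrifuge, lid open; fixed. Origin on the rotor axis at the work surface, z up, front to -x. Casing x -160 to 200 mm, y -150 to 150 mm, top 220 mm high, with a round open chamber of radius 125 mm about the rotor axis and a seal 4 mm proud round its mouth. The lid stands open along the rear edge (x about 190 mm), leaning back 10 degrees, up to 570 mm high.
- tray: flat mint-green sample tray, 240 x 320 mm, rim 14 mm high, fixed on the work surface to the left. Origin at the centre of its underside.
- cup1: lidded specimen cup with white cap, 66 mm across, 68 mm high, standing loose on the tray. Origin at the centre of its underside.
- cup2: the same with dark blue cap.
- cup3: the same with teal cap.
- rack: white tube rack with capped tubes in it, 55 x 190 mm, 106 mm high over the caps, standing loose on the tray. Origin at the centre of its underside.

How it is judged:
By the outcome, as a careful person would: the job done as asked, in the order asked, and still so for the second after the job is handed in, with the robot touching nothing.
It also fails if it takes over 54 s, if anything falls off the work surface, if the arm or the gripper's body presses on something with over 40 N, if the wrist force passes 120 N, or if a joint passes its speed limit or range.

## Robot

A 7-joint arm with a two-finger parallel gripper is mounted at the origin on the work surface. World frame = base frame: x ahead of the robot, y to its left, z up, the work surface at z = 0. Lengths are in mm, angles in rad, forces in N, time in s.
With the tool pointing down it reaches from about 425 to 925 mm from the base axis. Payload 6.8 kg.
Tool frame: the origin (TCP) lies midway between the tips of the shut fingers; the grasp point (between the pads) lies 19 mm behind it (r.grasp_offset is the distance from the TCP to the grasp point, in mm); z points along the fingers, y is the line along which they close (so a half turn about z gives the same grasp; the last joint's range is limited). The gripper opens to 85 mm and grips with 20 to 120 N. Pads are 22 mm wide; open, the fingers measure 114 mm over their backs; the gripper's body (76 mm by 85 mm) begins 54 mm behind the grasp point. The pads swing forward as they close: fully open they stand 13 mm farther back than shut.
Start: joints at [1.207, 0.477, 0.022, 1.555, -0.011, 1.109, -0.083], TCP at [170.796, -653.051, 231.308] pointing down, gripper open.
Joint ranges: [-2.96, 2.96], [-0.34, 2.1], [-1.41, 1.46], [0.24, 2.44], [-1.37, 4.51], [0.17, 1.92], [-2.96, 2.96]. Speed limits (rad/s): [2.39, 2.39, 3.14, 3.14, 3.14, 3.14, 3.14].

## Interface

Orientations are given as a rotation vector (axis times angle).
In Python, from rig import r, get_image, job_done gives the robot as it stands (r), with the cameras as plain functions and the job as plain functions.
- The arm moves only by the shell command python3 steer.py [OPENING], which reads ROWS from standard input. ROWS is a JSON list that holds a single list of rows (three levels of brackets), with 1 to 5 rows, each of 4 numbers: dx, dy, dz in parts of the range, where 1.0 means 30 cm, then a turn about the tool's z in normalised numbers (1 is 2 pi rad); each row is the pose to reach, as a shift and turn from the pose commanded when the command began, along the tool's axes at that moment; what a row does not reach only later rows make up. A row lasts 1/8 s, in which the tool goes at most 62.5 mm and 0.188 rad, less where a joint would pass 70% of its speed; a pose out of reach is approached as far as the arm can. OPENING is the opening from 0.0 (shut) to 1.0 (fully open), set as the command begins (- or left out keeps the last). The fingers move at their own pace and stop on an object; the grip force is fixed at half the most. Time passes only in rows, so rows that do not move let the fingers close. It prints the time, the measured TCP pose, the force, the opening and the grip force at its end. A shift or turn number past 1, either way, is cut back to 1. Input that does not fit is refused with a message, and nothing moves.
- r.state(): the state, without advancing time (a new reading comes with each control period).
- get_image(name): name is "side" or "top" or "wrist"; returns a dict with "color" (420x560x3 uint8, red, green, blue), "depth" (420x560 float32, mm along the optical axis (not along the pixel's ray), 0 where there is no reading), "camera_matrix" (3x3 intrinsics, pixels), "extrinsics" (4x4, takes a point from world to camera coordinates). Camera axes: x right, y down, z forward; pixel columns grow to the right and rows downward; lengths in mm; the calibration is good to about 2 mm. A picture is of the moment at which its call begins.
- job_done(): hands the job in; it is judged then, once.
The state is a dict: "time_s": time; "joint_positions": joint angles; "joint_velocities": joint speeds; "effort": joint torques, N m; "position": TCP position; "tool_rot": TCP orientation; "ft_force": force on the tool from outside, world axes, zero at the start; "torque": the same for the moment, N m; "width": opening from 0.0 (shut) to 1.0 (fully open); "grip_force": force on a finger pad.
Only numpy, scipy, OpenCV 4.12 (cv2) and the standard library are available. Lean on these libraries where they do the work, as an engineer would, in place of code of your own. Each camera call takes 0.05 s, during which the arm holds its last target. There are 200 camera calls.

## Working session

There is one attempt and no reset: what is moved stays moved. The work goes in short steps, Python scripts to look and compute and a shell command to move; the robot and the scene stay as the last step left them, time stands still between calls to the robot, and variables do not carry over. Pictures are saved under pics/ and viewed, at most 10 in all, crops included, and the job is handed in when it is done.

```bash
ls; mkdir -p pics
python3 - <<'E'
from rig import r, get_image, job_done
import cv2,numpy as np
for n in("top","side"):
    d=get_image(n); cv2.imwrite(f"pics/{n}0.png",d["color"][:,:,::-1]); np.savez(f"{n}0.npz",**d)
    E=d["extrinsics"]; print(n,np.round(-E[:3,:3].T@E[:3,3]),np.round(E[2,:3],2))
print(r.state())
E
```

```text
pics
rig.py
steer.py
top [ 413.  231. 1063.] [ 0.11 -0.04 -0.99]
side [ 589.  562. 1154.] [-0.05 -0.31 -0.95]
{'time_s': 0.1, 'joint_positions': array([ 1.20688773,  0.47774728,  0.02235112,  1.55634973, -0.01154652,
        1.10926563, -0.0831061 ]), 'joint_velocities': array([ 2.14576471e-04, -1.53989850e-03, -8.82494659e-04, -3.87975341e-03,
       -1.39454576e-03, -3.57323307e-04,  1.07119326e-05]), 'effort': array([ 4.63177290e-03, -5.97754741e+01,  1.61349747e+00, -2.81952614e+01,
        1.27739357e-02,  4.98656533e-03,  3.24654411e-05]), 'position': array([ 170.65894738, -652.52734985,  230.40425976]), 'tool_rot': array([-3.11432971e+00, -4.00499995e-01,  4.56897015e-04]), 'ft_force': array([-0.41567541, -1.4546679 ,  0.60325998]), 'torque': array([0.03699523, 0.00887509, 0.01291116]), 'grip_force': 0.0, 'width': 0.9996780000232265}
```

View pics/top0.png

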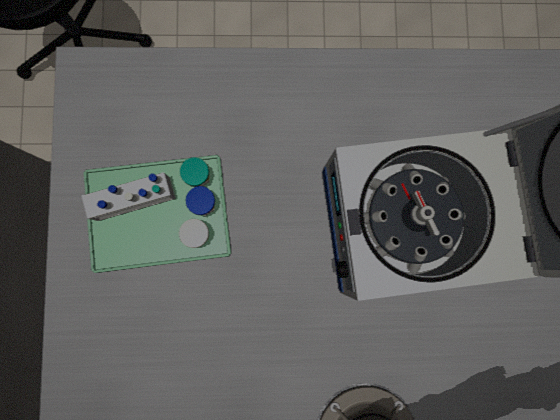

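View pics/side0.png

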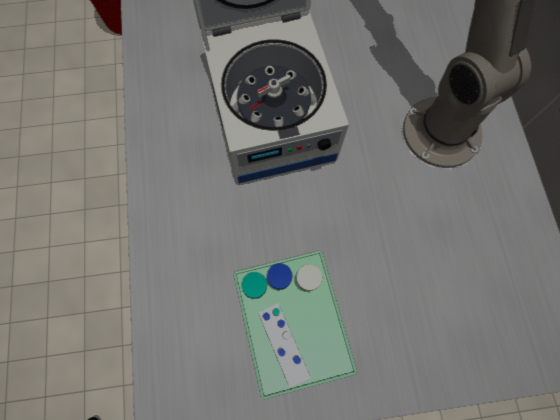

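The top view shows the centrifuge at about (425,213), the red wing toward (418,193) and the plain wing toward (436,234). The witness mark is at (404,187). The tray, cups and rack are far off to the left, around (155,212).

```bash
cat > h.py <<'E'
import numpy as np,cv2
def ray(d,px,z):
    K,E=d["camera_matrix"],d["extrinsics"]; R=E[:3,:3]; c=-R.T@E[:3,3]
    v=R.T@np.linalg.inv(K)@np.array([px[0],px[1],1.]); return c+v*(z-c[2])/v[2]
def proj(d,p):
    E=d["extrinsics"]; q=d["camera_matrix"]@(E[:3,:3]@np.array(p)+E[:3,3]); return q[:2]/q[2]
def reds(d,c0,rad,amin=4):
    h=cv2.cvtColor(d["color"],cv2.COLOR_RGB2HSV)
    m=(((h[...,0]<8)|(h[...,0]>172))&(h[...,1]>110)&(h[...,2]>60)).astype(np.uint8)
    n,l,s,c=cv2.connectedComponentsWithStats(m)
    return [(c[i],s[i,4]) for i in range(1,n) if s[i,4]>=amin and np.hypot(*(c[i]-c0))<rad]
E
python3 - <<'E'
from h import *
for n,c0,b in(("top",(425,213),(385,170,470,255)),("side",(274,87),(225,45,325,130))):
    d=dict(np.load(n+"0.npz")); print(n,[(c.round(1),a,ray(d,c,220).round(1),ray(d,c,164).round(1)) for c,a in reds(d,c0,45)])
    print("centre guess",ray(d,c0,222).round(1))
    x0,y0,x1,y1=b; im=d["color"][y0:y1,x0:x1,::-1]; cv2.imwrite(f"pics/{n}c.png",cv2.resize(im,None,fx=6,fy=6,interpolation=cv2.INTER_CUBIC))
a=cv2.imread("pics/topc.png");b=cv2.imread("pics/sidec.png");h=510
cv2.imwrite("pics/c.png",cv2.resize(np.hstack([a[:510],cv2.resize(b,(600,510))]),(800,368)))
E
```

```text
top [(array([405.2, 190.3]), np.int32(50), array([544.4, -45.3, 220. ]), array([553.1, -63.6, 164. ])), (array([420. , 197.9]), np.int32(34), array([529.2, -73.9, 220. ]), array([537. , -94.2, 164. ]))]
centre guess [499.2 -81.7 222. ]
side [(array([262.3,  88.6]), np.int32(21), array([530.5, -72.6, 220. ]), array([ 527. , -110.7,  164. ])), (array([255.1, 105.2]), np.int32(32), array([554.5, -27.4, 220. ]), array([552.4, -62.8, 164. ]))]
centre guess [500.8 -72.  222. ]
```

View pics/topc.png

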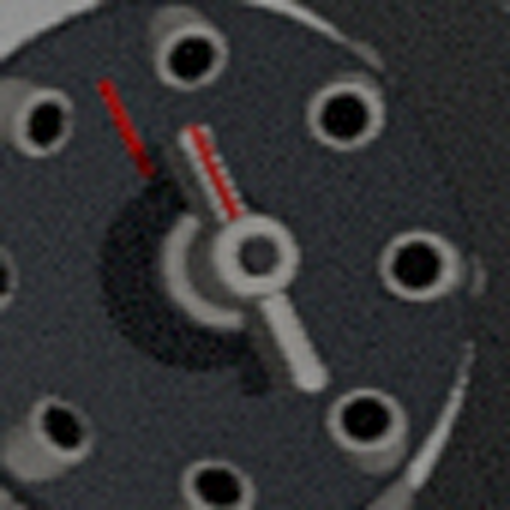

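The crop shows the stud end at (259,255), i.e. image pixel (428,212.5). The red stripe and witness mark lie on one line through it. The lid stands between the arm and the nut, so I'll go up and over it.

```bash
cat >> h.py <<'E'
from scipy.spatial.transform import Rotation as Ro
def rel(s,target):
    R=Ro.from_rotvec(s["tool_rot"]); return R.inv().apply(np.array(target)-s["position"]).round(1)
def yaw(s): x=Ro.from_rotvec(s["tool_rot"]).as_matrix(); return np.degrees(np.arctan2(x[1,0],x[0,0])).round(2), x[:,2].round(3)
E
python3 - <<'E'
from h import *
from rig import r, get_image, job_done
t=dict(np.load("top0.npz")); s=dict(np.load("side0.npz"))
print(ray(t,(428.2,212.5),228), "stripe", ray(t,(420,197.9),220),"tip",ray(t,(385+195/6,170+128/6),220),"plain",ray(t,(385+313/6,170+385/6),220))
st=r.state(); print(yaw(st),rel(st,[150,-470,640]))
# lid points from depth above 400mm
for d in(t,s):
  v,u=np.mgrid[0:420,0:560]; K=d["camera_matrix"];z=d["depth"]
  P=np.stack([(u-K[0,2])/K[0,0]*z,(v-K[1,2])/K[1,1]*z,z],-1)[z>0]; E=d["extrinsics"]; W=(P-E[:3,3])@E[:3,:3]
  m=(W[:,2]>260)&(W[:,0]>250); print(W[m].min(0),W[m].max(0)) if m.any() else 0
E
```

```text
[499.46748489 -85.78477933 228.        ] stripe [529.19549329 -73.95987404 220.        ] tip [542.23513183 -69.6057695  220.        ] plain [ 457.79018015 -104.39779223  220.        ]
(np.float64(14.66), array([-0.   ,  0.002, -1.   ])) [  26.2 -182.5 -409.3]
[ 374.72228748 -303.71432669  260.0061239 ] [ 673.55751957 -227.60070727  355.00271822]
[ 378.38701926 -292.15056467  260.00405839] [ 673.98953491 -225.8025924   331.80531782]
```

The rows are not in the units I measure in: shifts go in shares of 30 cm and turns go in shares of 2 pi rad. I convert before sending: -275 mm / 300 = -0.9167, -220 mm / 300 = -0.7333.

```bash
echo '[[[0.0167, -0.1, -0.1833, 0], [0.0333, -0.1833, -0.3667, 0], [0.05, -0.2667, -0.55, 0], [0.06, -0.35, -0.7333, 0], [0.0667, -0.4167, -0.9167, 0]]]' | python3 steer.py && echo '[[[0.0067, -0.05, -0.1667, 0], [0.0133, -0.1, -0.3333, 0], [0.02, -0.15, -0.4667, 0], [0.02, -0.1833, -0.4667, 0]]]' | python3 steer.py; python3 -c "
from h import *
from rig import r, get_image, job_done
s=r.state();print(s['position'],s['joint_positions'].round(2),yaw(s),rel(s,[330,-250,640]),rel(s,[500,-86.5,640]))"
```

```text
time_s: 0.72
position: [158.3, -525.7, 507.9]
tool_rot: [-3.116, -0.401, 0.0]
ft_force: [0.7, -0.9, -0.4]
width: 1.0
grip_force: 0.0
time_s: 1.23
position: [150.5, -472.1, 649.2]
tool_rot: [3.111, 0.4, 0.003]
ft_force: [-0.5, -0.5, 0.2]
width: 0.998
grip_force: 0.0
[ 150.54320836 -472.07865983  649.20527193] [ 1.12  0.08  0.01  1.17 -0.    1.89 -0.18] (np.float64(14.67), array([ 0.002, -0.005, -1.   ])) [ 229.8 -169.4    8.5] [ 435.7 -284.5    8.1]
```

Scaled: 257 mm / 300 = 0.8567, 211 mm / 300 = 0.7033.

```bash
echo '[[[0.1833, -0.0467, 0, 0], [0.3667, -0.0933, 0, 0], [0.55, -0.14, 0, 0], [0.7033, -0.2367, 0, 0], [0.8567, -0.3333, 0, 0]]]' | python3 steer.py && echo '[[[0.15, -0.1, 0, 0], [0.2667, -0.2333, 0, 0], [0.3833, -0.35, 0, 0], [0.4833, -0.4267, 0, 0]]]' | python3 steer.py; python3 -c "
from h import *
from rig import r, get_image, job_done
s=r.state();print(s['position'],s['joint_positions'].round(2),yaw(s),rel(s,[500,-86.5,640]))"
```

```text
time_s: 1.85
position: [374.7, -309.2, 644.7]
tool_rot: [-3.114, -0.4, 0.003]
ft_force: [1.0, -1.3, -0.1]
width: 1.001
grip_force: 0.0
time_s: 2.35
position: [482.1, -147.8, 645.2]
tool_rot: [-3.115, -0.404, 0.003]
ft_force: [1.0, -0.9, 0.6]
width: 1.0
grip_force: 0.0
[ 482.1248135  -147.76787602  645.16193221] [ 0.53  0.12 -0.42  1.14  0.05  1.89 -1.19] (np.float64(14.77), array([-0.002,  0.   , -1.   ])) [ 32.9 -54.7   5.2]
```

Scaled: 265 mm / 300 = 0.8833, 205 mm / 300 = 0.6833, -0.133 rad / 6.2832 = -0.0212.

```bash
echo '[[[0.1, -0.1333, 0.1, -0.0111], [0.11, -0.1833, 0.2833, -0.0212], [0.11, -0.1833, 0.4833, -0.0212], [0.11, -0.1833, 0.6833, -0.0212], [0.11, -0.1833, 0.8833, -0.0212]]]' | python3 steer.py && echo '[[[0, 0, 0.1333, 0], [0, 0, 0.1667, 0], [0, 0, 0.1667, 0]]]' | python3 steer.py; python3 -c "
from h import *
from rig import r, get_image, job_done
s=r.state();print(s['position'],s['joint_positions'].round(2),yaw(s))
d=get_image('wrist');np.savez('w1.npz',**d);cv2.imwrite('pics/w1.png',d['color'][:,:,::-1])
print([(c.round(1),a,ray(d,c,220).round(1),ray(d,c,164).round(1)) for c,a in reds(d,(280,210),400,30)],proj(d,[500,-86.5,228]))
"
```

```text
time_s: 2.98
position: [498.4, -88.5, 378.1]
tool_rot: [-3.082, -0.607, 0.003]
ft_force: [0.4, 0.2, -0.8]
width: 1.003
grip_force: 0.0
time_s: 3.35
position: [499.6, -88.5, 331.4]
tool_rot: [-3.082, -0.607, 0.001]
ft_force: [0.1, -0.2, 1.1]
width: 0.999
grip_force: 0.0
[499.56504902 -88.46033154 331.38590271] [ 0.49  0.15 -0.49  1.79  0.07  1.22 -1.2 ] (np.float64(22.28), array([-0.001,  0.   , -1.   ]))
[(array([277.3, 124.1]), np.int32(204), array([558. , -62.8, 220. ]), array([556.5, -62.7, 164. ])), (array([277.6, 167.8]), np.int32(232), array([529.7, -74.5, 220. ]), array([522., -77., 164.]))] [277.44243065 213.43639631]
```

View pics/w1.png

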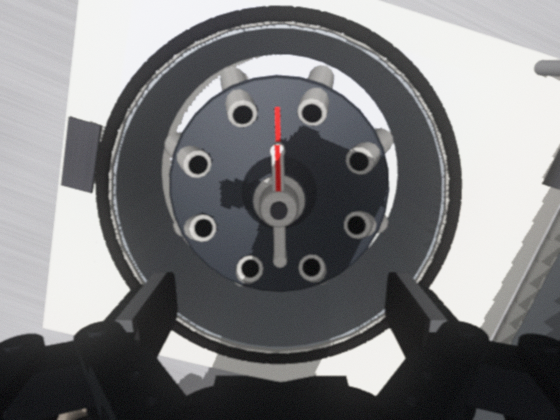

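The wrist view shows the nut upright and centred. The stud is at (278,210), and stripe and mark are in line at column 277, so the yaw is right. Now a small turn to see which way joint 7 goes.

Scaled: -0.36 rad / 6.2832 = -0.0573.

```bash
echo '[[[0, 0, 0, -0.0286], [0, 0, 0, -0.0573]]]' | python3 steer.py; python3 -c "
from h import *
from rig import r, get_image, job_done
s=r.state();print(s['position'],s['joint_positions'].round(2),yaw(s))"
```

```text
time_s: 3.65
position: [500.8, -88.5, 333.5]
tool_rot: [2.919, 1.157, 0.005]
ft_force: [0.1, 0.2, -0.0]
width: 1.003
grip_force: 0.0
[500.83766154 -88.45248499 333.50868833] [ 0.52  0.15 -0.52  1.79  0.08  1.22 -0.84] (np.float64(43.24), array([ 0.004, -0.001, -1.   ]))
```

Scaled: -0.185 rad / 6.2832 = -0.0294.

```bash
for i in 1; do echo '[[[0, 0, 0, -0.0294], [0, 0, 0, -0.0589], [0, 0, 0, -0.0883], [0, 0, 0, -0.1178], [0, 0, 0, -0.1472]]]' | python3 steer.py >/dev/null; echo '[[[0, 0, 0, -0.0294], [0, 0, 0, -0.0589], [0, 0, 0, -0.0883], [0, 0, 0, -0.1178], [0, 0, 0, -0.1472]]]' | python3 steer.py>/dev/null; echo '[[[0, 0, 0, -0.0294], [0, 0, 0, -0.0589], [0, 0, 0, -0.0883], [0, 0, 0, -0.1178], [0, 0, 0, -0.1477]]]' | python3 steer.py >/dev/null;echo '[[[0, 0, 0, 0]]]' | python3 steer.py; done; python3 -c "
from h import *
from rig import r, get_image, job_done
s=r.state();print(s['position'],s['joint_positions'].round(2),yaw(s),rel(s,[501,-86.3,260]))
d=get_image('wrist');np.savez('w2.npz',**d);cv2.imwrite('pics/w2.png',cv2.resize(d['color'][130:270,180:380,::-1],(800,560)))
print(proj(d,[501,-86.3,228]),[ (c.round(1),a) for c,a in reds(d,(280,210),400,30)])
"
```

```text
time_s: 5.65
position: [500.7, -88.6, 333.0]
tool_rot: [-0.597, 3.082, -0.002]
ft_force: [-0.0, 0.7, 0.1]
width: 1.0
grip_force: 0.0
[500.65099909 -88.59692391 333.02571719] [ 0.78  0.2  -0.83  1.77  0.15  1.24  1.87] (np.float64(-158.08), array([ 0.003, -0.001, -1.   ])) [-1.   2.1 73. ]
[284.85609422 214.78327503] [(array([285.1, 251.4]), np.int32(202))]
```

View pics/w2.png

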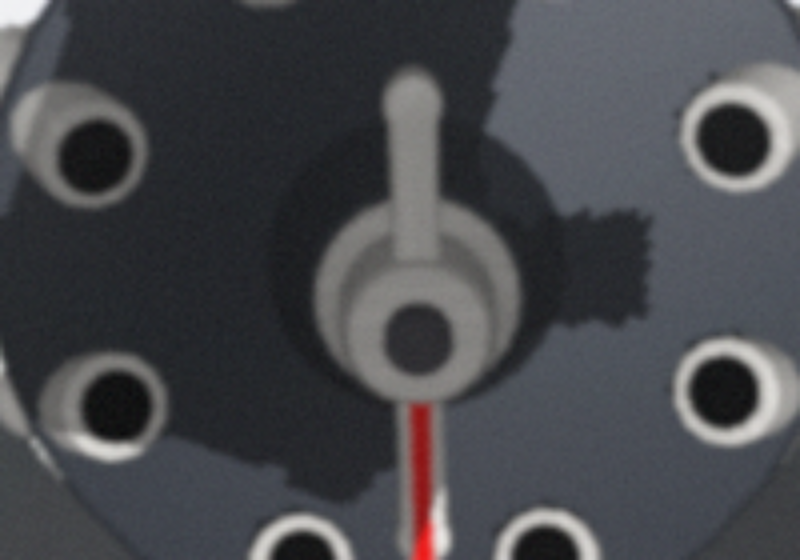

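The stud is at pixel (284.7,214.7), where it was predicted, so the centre is (501,-86.3). Descend and close.

Scaled: 135 mm / 300 = 0.45, 128 mm / 300 = 0.4267.

```bash
echo '[[[-0.0033, 0.0067, 0.1333, 0], [-0.0033, 0.0067, 0.2667, 0], [-0.0033, 0.0067, 0.3667, 0], [-0.0033, 0.0067, 0.4267, 0], [-0.0033, 0.0067, 0.45, 0]]]' | python3 steer.py && echo '[[[0, 0, 0, 0]]]' | python3 steer.py && echo '[[[0, 0, 0, 0], [0, 0, 0, 0], [0, 0, 0, 0], [0, 0, 0, 0], [0, 0, 0, 0]]]' | python3 steer.py 0.0; python3 -c "
from h import *
from rig import r, get_image, job_done
s=r.state();print(s['position'],s['joint_positions'].round(2),yaw(s),s['torque'])"
```

```text
time_s: 6.32
position: [500.0, -86.3, 196.1]
tool_rot: [0.598, -3.084, -0.0]
ft_force: [-0.3, -0.3, -0.1]
width: 1.002
grip_force: 0.0
time_s: 6.45
position: [500.3, -86.2, 196.8]
tool_rot: [-0.599, 3.083, -0.0]
ft_force: [0.8, 0.5, -0.4]
width: 1.002
grip_force: 0.0
time_s: 7.08
position: [500.2, -86.3, 197.5]
tool_rot: [-0.6, 3.083, -0.001]
ft_force: [-2.9, 0.0, 8.9]
width: 0.34
grip_force: 109.1
[500.15351639 -86.27315125 197.47527108] [ 0.71  0.34 -0.79  1.95  0.29  0.97  1.73] (np.float64(-157.97), array([ 0.001, -0.001, -1.   ])) [0.06557338 0.68083324 0.00506346]
```

Scaled: 0.72 rad / 6.2832 = 0.1146.

```bash
echo '[[[0, 0, 0, 0.0191], [0, 0, 0, 0.043], [0, 0, 0, 0.0668], [0, 0, 0, 0.0907], [0, 0, 0, 0.1146]]]' | python3 steer.py; python3 -c "
from h import *
from rig import r, get_image, job_done
s=r.state();print(s['position'],s['joint_positions'].round(2),yaw(s),s['torque'])
d=get_image('top');np.savez('t1.npz',**d);print([(c.round(1),a) for c,a in reds(d,(425,213),45)])
cv2.imwrite('pics/t1.png',cv2.resize(d['color'][140:290,330:530,::-1],(800,600)))"
```

```text
time_s: 7.7
position: [500.2, -85.5, 197.7]
tool_rot: [0.53, 3.096, -0.0]
ft_force: [-4.8, 2.3, 10.3]
width: 0.34
grip_force: 109.4
[500.1866261  -85.54279589 197.69076356] [ 0.59  0.31 -0.65  1.95  0.23  0.95  1.07] (np.float64(160.58), array([ 0.001, -0.   , -1.   ])) [0.3769321  0.86995173 0.37094027]
[(array([404.1, 188. ]), np.int32(35)), (array([432.6, 191.2]), np.int32(5))]
```

View pics/t1.png

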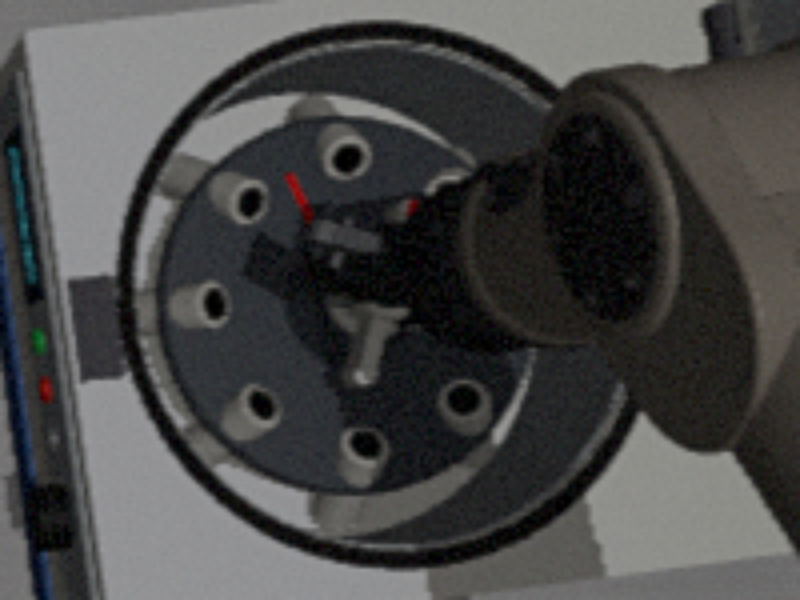

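The red tip (410,208 in the crop) has moved clockwise from the witness mark with the hand, and the wrist torque is 0.37 N m. So it is loosening; carry on.

Scaled: -1 mm / 300 = -0.0033, -0.8 mm / 300 = -0.0027, 0.85 rad / 6.2832 = 0.1353.

```bash
echo '[[[0, 0, -0.0007, 0.0271], [0, 0, -0.0013, 0.0541], [0, 0, -0.002, 0.0812], [0, 0, -0.0027, 0.1082], [0, 0, -0.0033, 0.1353]]]' | python3 steer.py && echo '[[[0, 0, 0, 0.0271], [0, 0, 0, 0.0541], [0, 0, 0, 0.0812], [0, 0, 0, 0.1082], [0, 0, -0.001, 0.1353]]]' | python3 steer.py; python3 -c "
from h import *
from rig import r, get_image, job_done
s=r.state();print(s['position'],s['joint_positions'].round(2),yaw(s),s['torque'])"
```

```text
time_s: 8.38
position: [500.7, -84.9, 198.1]
tool_rot: [1.759, 2.602, 0.003]
ft_force: [1.4, 3.0, 0.6]
width: 0.338
grip_force: 108.6
time_s: 9.0
position: [501.6, -84.9, 198.4]
tool_rot: [2.675, 1.645, 0.006]
ft_force: [4.7, 2.9, -1.7]
width: 0.338
grip_force: 107.7
[501.6087377  -84.86103524 198.38482841] [ 0.35  0.26 -0.35  1.97  0.11  0.93 -0.53] (np.float64(63.19), array([ 0.004,  0.001, -1.   ])) [ 0.54364776 -0.79178107  0.34504108]
```

Scaled: -0.3 mm / 300 = -0.001, -0.2 mm / 300 = -0.0007, 0.85 rad / 6.2832 = 0.1353.

```bash
echo '[[[0, 0, -0.0003, 0.0271], [0, 0, -0.0003, 0.0541], [0, 0, -0.0007, 0.0812], [0, 0, -0.0007, 0.1082], [0, 0, -0.001, 0.1353]]]' | python3 steer.py && echo '[[[0, 0, 0, 0.0271], [0, 0, 0, 0.0541], [0, 0, 0, 0.0812], [0, 0, 0, 0.1082], [0, 0, -0.001, 0.1353]]]' | python3 steer.py; python3 -c "
from h import *
from rig import r, get_image, job_done
s=r.state();print(s['position'],s['joint_positions'].round(2),yaw(s),s['torque'])"
```

```text
time_s: 9.62
position: [502.2, -85.6, 198.7]
tool_rot: [3.116, 0.396, 0.008]
ft_force: [6.0, 0.8, -2.4]
width: 0.334
grip_force: 106.9
time_s: 10.25
position: [502.0, -86.5, 198.9]
tool_rot: [-3.002, 0.925, -0.008]
ft_force: [6.5, -2.1, -3.4]
width: 0.34
grip_force: 107.4
[502.00144629 -86.52950589 198.94829026] [ 0.12  0.24 -0.08  1.98  0.03  0.92 -2.15] (np.float64(-34.27), array([ 0.005, -0.001, -1.   ])) [-0.54298439 -1.14940191  0.34937805]
```

Scaled: -110 mm / 300 = -0.3667, -90 mm / 300 = -0.3, -0.925 rad / 6.2832 = -0.1472.

```bash
echo '[[[0, 0, 0, 0], [0, 0, 0, 0], [0, 0, 0, 0], [0, 0, 0, 0]]]' | python3 steer.py 1.0 && echo '[[[0, 0, -0.0667, 0], [0, 0, -0.1667, 0], [0, 0, -0.3, 0], [0, 0, -0.3667, -0.0239], [0, 0, -0.3667, -0.0525]]]' | python3 steer.py && echo '[[[0, 0, 0, -0.0294], [0, 0, 0, -0.0589], [0, 0, 0, -0.0883], [0, 0, 0, -0.1178], [0, 0, 0, -0.1472]]]' | python3 steer.py >/dev/null; echo '[[[0, 0, 0, -0.0294], [0, 0, 0, -0.0589], [0, 0, 0, -0.0883], [0, 0, 0, -0.1178], [0, 0, 0, -0.1472]]]' | python3 steer.py>/dev/null; echo '[[[0, 0, 0, -0.0294], [0, 0, 0, -0.0589], [0, 0, 0, -0.0883], [0, 0, 0, -0.1178], [0, 0, 0, -0.1472]]]' | python3 steer.py ; echo '[[[0, 0, 0, -0.0048], [0, 0, 0, -0.0048]]]' | python3 steer.py; python3 -c "
from h import *
from rig import r, get_image, job_done
s=r.state();print(s['position'],s['joint_positions'].round(2),yaw(s),rel(s,[501,-86.3,200]))
d=get_image('wrist');np.savez('w3.npz',**d);cv2.imwrite('pics/w3.png',d['color'][:,:,::-1])
print(proj(d,[501,-86.3,229]),[(c.round(1),a,ray(d,c,221)) for c,a in reds(d,(280,210),400,30)])
"
```

```text
time_s: 10.75
position: [499.6, -86.3, 198.1]
tool_rot: [3.004, -0.918, -0.0]
ft_force: [0.1, 1.0, 0.2]
width: 1.001
grip_force: 0.0
time_s: 11.38
position: [500.8, -86.3, 310.2]
tool_rot: [-3.115, 0.404, -0.006]
ft_force: [-0.3, 0.2, -0.1]
width: 0.999
grip_force: 0.0
time_s: 13.25
position: [499.6, -86.3, 308.1]
tool_rot: [-0.964, -2.99, 0.0]
ft_force: [-0.6, -0.2, -0.1]
width: 0.999
grip_force: 0.0
time_s: 13.5
position: [499.7, -86.3, 308.2]
tool_rot: [-0.933, -3.0, 0.0]
ft_force: [0.0, -0.5, 0.7]
width: 0.998
grip_force: 0.0
[499.73585157 -86.32260488 308.15693696] [ 0.36  0.15 -0.35  1.83  0.06  1.17  0.96] (np.float64(145.44), array([-0., -0., -1.])) [ -1.    0.7 108.2]
[282.12537925 224.73121168] [(array([280.9, 178.7]), np.int32(284), array([476.43155327, -70.32635831, 221.        ])), (array([337.6, 236.5]), np.int32(264), array([531.86736272, -60.92727564, 221.        ]))]
```

View pics/w3.png

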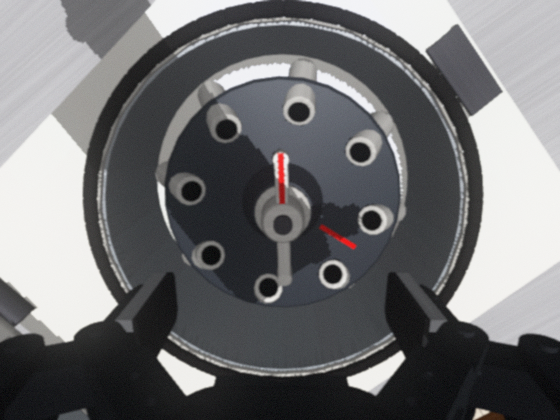

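The wings lie straight between the fingers: red tip up at (281,155), stud at (282,225). The nut is now 4.11 rad loose with no slip. Grip again and turn further.

```bash
echo '[[[-0.0033, 0, 0.1333, 0], [-0.0033, 0.0017, 0.25, 0], [-0.0033, 0.0023, 0.3167, 0], [-0.0033, 0.0023, 0.36, 0]]]' | python3 steer.py && echo '[[[0, 0, 0, 0], [0, 0, 0, 0], [0, 0, 0, 0], [0, 0, 0, 0], [0, 0, 0, 0]]]' | python3 steer.py 0.0 && echo '[[[0, 0, 0, 0.0191], [0, 0, -0.0007, 0.0446], [0, 0, -0.0007, 0.07], [0, 0, -0.001, 0.0955], [0, 0, -0.001, 0.121]]]' | python3 steer.py; python3 -c "
from h import *
from rig import r, get_image, job_done
s=r.state();print(s['position'],s['joint_positions'].round(2),yaw(s),s['torque'])"
```

```text
time_s: 14.05
position: [500.7, -86.2, 199.2]
tool_rot: [-0.931, -2.999, 0.0]
ft_force: [0.2, 0.1, -0.3]
width: 1.0
grip_force: 0.0
time_s: 14.68
position: [501.8, -86.2, 201.5]
tool_rot: [0.929, 2.999, 0.0]
ft_force: [-2.2, 0.5, 5.3]
width: 0.336
grip_force: 59.0
time_s: 15.3
position: [501.4, -86.5, 201.7]
tool_rot: [1.981, 2.437, 0.0]
ft_force: [-3.2, -0.7, 6.8]
width: 0.337
grip_force: 59.1
[501.36598465 -86.51789488 201.69315827] [ 0.24  0.25 -0.22  1.97  0.07  0.93  0.19] (np.float64(101.79), array([ 0.001, -0.001, -1.   ])) [-0.16804187  0.5603467   0.38461522]
```

Scaled: -0.3 mm / 300 = -0.001, -0.2 mm / 300 = -0.0007, 0.85 rad / 6.2832 = 0.1353.

```bash
echo '[[[0, 0, -0.0003, 0.0271], [0, 0, -0.0003, 0.0541], [0, 0, -0.0007, 0.0812], [0, 0, -0.0007, 0.1082], [0, 0, -0.001, 0.1353]]]' | python3 steer.py && echo '[[[0, 0, 0, 0.0271], [0, 0, 0, 0.0541], [0, 0, 0, 0.0812], [0, 0, 0, 0.1082], [0, 0, -0.001, 0.1353]]]' | python3 steer.py && echo '[[[0, 0, 0, 0.0271], [0, 0, 0, 0.0541], [0, 0, 0, 0.0541]]]' | python3 steer.py; python3 -c "
from h import *
from rig import r, get_image, job_done
s=r.state();print(s['position'],s['joint_positions'].round(2),yaw(s),s['torque'])"
echo '[[[0, 0, 0, 0], [0, 0, 0, 0], [0, 0, 0, 0], [0, 0, 0, 0]]]' | python3 steer.py 1.0 && echo '[[[0, 0, -0.0667, 0], [0, 0, -0.1667, 0], [0, 0, -0.3, 0], [0, 0, -0.3667, 0], [0, 0, -0.3667, 0]]]' | python3 steer.py; python3 -c "
from h import *
from rig import r, get_image, job_done
s=r.state();print(s['position'],yaw(s))
d=get_image('wrist');cv2.imwrite('pics/w4.png',d['color'][:,:,::-1])
for c,a in reds(d,(280,210),400,30):
  p=ray(d,c,222);q=ray(d,c,164);print(c.round(1),a,[np.degrees(np.arctan2(k[1]+86.3,k[0]-501)).round(1) for k in(p,q)])
"
```

```text
time_s: 15.92
position: [500.9, -86.4, 202.0]
tool_rot: [2.81, 1.403, -0.0]
ft_force: [-5.0, -0.4, 8.0]
width: 0.337
grip_force: 59.2
time_s: 16.55
position: [500.6, -86.0, 202.3]
tool_rot: [-3.139, -0.12, 0.001]
ft_force: [-4.2, 1.1, 5.6]
width: 0.333
grip_force: 59.2
time_s: 16.92
position: [500.7, -85.8, 202.4]
tool_rot: [-3.114, 0.408, 0.001]
ft_force: [-4.9, 2.0, 8.4]
width: 0.338
grip_force: 59.5
[500.70873284 -85.7519076  202.36145815] [-0.03  0.23  0.09  1.99 -0.03  0.92 -1.76] (np.float64(-14.93), array([-0.   ,  0.001, -1.   ])) [ 0.28081666  1.0958791  -0.24432532]
time_s: 17.42
position: [501.1, -86.3, 201.0]
tool_rot: [3.115, -0.405, -0.0]
ft_force: [0.1, 0.3, -0.3]
width: 0.999
grip_force: 0.0
time_s: 18.05
position: [502.0, -86.4, 312.5]
tool_rot: [-3.115, 0.405, -0.005]
ft_force: [0.5, 0.3, -0.7]
width: 1.001
grip_force: 0.0
[501.97898949 -86.36437128 312.45836377] (np.float64(-14.83), array([ 0.003, -0.   , -1.   ]))
[238.1 149.8] 288 [np.float64(14.4), np.float64(23.2)]
[279.5 177.4] 284 [np.float64(-13.6), np.float64(-12.4)]
```

View pics/w4.png

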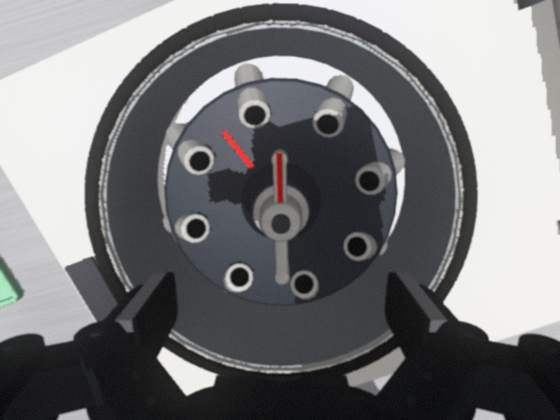

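The stripe (280,178) is about 37° clockwise past the witness mark (238,150), so the total is about 6.9 rad (1.1 turns). The hand is clear above.

```bash
python3 -c "
from rig import r, get_image, job_done
print(job_done())"
```

```text
the job is handed in; nothing more can be done
None
```

The rotor nut is backed off about 1.1 turns clockwise (6.9 rad), the hand is about 110 mm clear above it, the arm never went near the tray, and I handed the job in at about 18 s.

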